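# Third hand: press a trimmer chassis against a sprung stop

### The job

Slide the open trimmer chassis, nose first and lying flat, into the channel of the screw fixture and press it against the sprung forked end stop, the fork astride its drive pin, with a steady 10 N or so, so that the stop's pointer stands between the two raised ribs of the gauge; never bottom the stop. Keep it pressed for three seconds, touching only the chassis and not the fixture, and finish while you still hold it so, as a third hand for the colleague who will drive the screws. Leave the other loose things on the bench where they are.

Things in the scene. Friction and masses are not known exactly. Their poses are not given: they have to be found in the camera images.
- chassis: open black trimmer chassis lying flat, 180 x 47 x 24 mm, boat-shaped, 0.06 to 0.13 kg. Origin: centre of its underside; x along its length to the nose, the blunt higher end with a thin brass drive pin (tip 90 mm from the origin); z up. Widest (47 mm) at x 0 to 20 mm. Upright side walls 15 mm high, over the outside 45 mm at x -15, 40 mm at x -45 (good to grip across, along y), 33 mm at x -72 mm
- nose (a point): middle of the nose between its two shoulders, which meet the fork: 78 mm along chassis x, 14.5 mm above its underside; axes as the chassis. The nose is 33 mm wide up to here; the drive pin reaches 12 mm farther
- fixture: screw fixture bolted to the bench: aluminium plate 193 x 96 x 6 mm (from x -15 to +178 mm), two steel cheeks on it that form a straight open-topped channel, a sprung forked stop, a gauge bar and at the far end a spring housing 38 mm high. x points into the channel, the way the chassis is pushed; z up. Origin: at bench height under the middle of the channel's mouth
- mouth (a point): middle of the channel's mouth, on top of the plate (6 mm above the bench), on which the chassis slides; axes as the fixture. The cheeks run from here 70 mm inward, 14 mm high above the plate, 50 mm apart inside, the first 10 mm flared; outside they are 74 mm over both
- stop_face (a point): middle between the front faces of the two arms of the sprung steel fork (42 mm wide over both, 24 mm gap, 18 mm deep, 29 mm high) that the nose's shoulders meet: on the channel's centre line, 73 mm in from the mouth while free, 20.5 mm above the bench; axes as the fixture; moves with the stop
- stop (a joint): how far the sprung fork is pushed in, m: 0 free, 0.034 bottomed; it resists with 0.5 N per mm (10 N at 0.020) and springs back. A flat dark pointer on its +y side moves over the gauge bar (28 mm high, beside the stop); two dark ribs on the bar, 8 mm high, mark 0.014 to 0.026 (7 to 13 N)
- jig_block: loose dark steel block with four holes, 66 x 52 x 18 mm; leave alone
- driver_red: loose screwdriver with a red handle, 158 mm long; leave alone
- blade_0: loose toothed clipper blade, 30 x 42 x 6 mm; leave alone
- comb_2: loose black guide comb, 42 x 44 x 12 mm; leave alone

How it is judged:
By the outcome, as a careful person would: the job done as asked, in the order asked, and still so for the second after the job is handed in, while the arm keeps its last pose, push and grip.
It also fails if it takes over 48 s, if anything falls off the work surface, if the arm or the gripper's body presses on something with over 40 N, if the wrist force passes 120 N, or if a joint passes its speed limit or range.

### The arm

A 6-joint arm with a two-finger parallel gripper is mounted at the origin on a cart in front of the work surface, level with it; the furniture and walls round the work are solid. World frame = base frame: x ahead of the robot, y to its left, z up, the work surface at z = 0. Lengths are in m, angles in degrees, forces in N, time in s.
With the tool pointing down it reaches from about 0.25 to 0.725 m from the base axis. Payload 9.7 kg.
Tool frame: the origin (TCP) lies at the very end of the fingers, on their centre line; the grasp point (between the pads) lies 19 mm behind it; z points along the fingers, y is the line along which they close (so a half turn about z gives the same grasp; the last joint's range is limited). The gripper opens to 85 mm and grips with 20 to 120 N. Pads are 22 mm wide; open, the fingers measure 114 mm over their backs; the gripper's body (76 mm by 85 mm) begins 54 mm behind the grasp point. The pads swing forward as they close: fully open they stand 13 mm farther back than shut.
Start: joints at [67.494, 4.979, 10.078, 95.1, 0, 90], TCP at [0.211, 0.508, 0.231] pointing down, gripper open.
Joint ranges: [-179.16, 179.16], [-48.56, 103.87], [-65.8, 70.77], [-126.05, 130.52], [-82.76, 87.17], [-180, 180]. Speed limits (degrees/s): [127.2, 127.2, 147.25, 180, 180, 180].

### API

Orientations are given as [roll, pitch, yaw] about the fixed x, y, z axes, in that order (R = Rz(yaw) Ry(pitch) Rx(roll)).
In Python, from workcell import bot gives the robot as it stands.
- The arm moves only by the tool step_arm, never from a script. Its argument "targets" is a list of rows, each a list of 3 entries, a list of its own where there are three numbers: the opening, from 0 (shut) to 1 (fully open), then the shift along the world's x, y, z in mm, then the turn, a rotation vector about the world's x, y, z in rad. In form: [[grip, [tx, ty, tz], [wx, wy, wz]], ...]. A call has 1 to 8 rows; each row is the pose to reach, as a shift and turn from the pose commanded when the call began; what a row does not reach only later rows make up. A row lasts 1/10 s, in which the tool goes at most 50 mm and 8.59 degrees, less where a joint would pass 70% of its speed; a pose out of reach is approached as far as the arm can. A call with a gripper value outside its range is refused whole. The fingers move at their own pace and stop on an object; "force" is the grip in N (left out, the last holds). Time passes only in rows, so rows that repeat a pose let the fingers close. It gives the time, the measured TCP pose, the force, the opening and the grip force at its end, in the units of the state.
- bot.get_obs(): the state, without advancing time (a new reading comes with each control period).
- bot.camera(name): name is "scene" or "top" or "wrist"; returns (picture, depth): 420x560x3 uint8, red, green, blue; 420x560 float32, m along the optical axis (not along the pixel's ray), 0 where there is no reading.
- bot.camera_params(name): a dict with "K" (3x3 intrinsics, pixels), "k1" (the pictures are not rectified: a ray, as slopes to the right and down, at radius r is drawn at 1 + k1 r^2 times it, then the intrinsics apply), "R" (3x3) and "t" (3): a world point X has camera coordinates R X + t. Camera axes: x right, y down, z forward; pixel columns grow to the right and rows downward; lengths in m; the calibration is good to about 2 mm. A picture is of the moment at which its call begins: read the wrist's pose just before it. camera_params takes no time and is no camera call; for the wrist camera it gives the pose at the moment of the call.
- bot.job_done(): hands the job in; it is judged then, once.
The state is a dict: "time": time; "q": joint angles; "qd": joint speeds; "joint_efforts": joint torques, N m; "ee_pos": TCP position; "tcp_rot": TCP orientation; "wrist_force": force on the tool from outside, world axes, zero at the start; "torque": the same for the moment, N m; "opening": finger opening in m; "grasp_force": force on a finger pad.
Only numpy, scipy, OpenCV 4.12 (cv2) and the standard library are available. Lean on these libraries where they do the work, as an engineer would, in place of code of your own. Each camera call takes 0.05 s, during which the arm holds its last target. There are 200 camera calls.

## Working session

There is one attempt and no reset: what is moved stays moved. The work goes in short steps, Python scripts to look and compute and a tool call to move; the robot and the scene stay as the last step left them, time stands still between calls to the robot, and variables do not carry over. Pictures are saved under pics/ and viewed, at most 10 in all, crops included, and the job is handed in when it is done.

Besides the shell and the picture viewer there is one more tool, called after "Request:" as name([rows], argument=value, ...), one row to a line, values as JSON. step_arm: Moves the arm, as the interface text tells. Its arguments: {"type":"object","properties":{"targets":{"type":"array","items":{"type":"array"}},"force":{"type":"number"}},"required":["targets"]}

```bash
mkdir -p pics; ls; cat > h.py <<'E'
import numpy as np, cv2
from workcell import bot
def ray(cp,u,v):
    K=np.array(cp['K']);xd=np.array([(u-K[0,2])/K[0,0],(v-K[1,2])/K[1,1]]);x=xd.copy()
    for _ in range(20): x=xd/(1+cp['k1']*(x@x))
    R=np.array(cp['R']);t=np.array(cp['t'])
    return -R.T@t, R.T@np.array([x[0],x[1],1])
def onz(cp,u,v,z):
    o,d=ray(cp,u,v); return o+d*(z-o[2])/d[2]
def pts(cp,dep):
    K=np.array(cp['K']);h,w=dep.shape
    u,v=np.meshgrid(np.arange(w),np.arange(h))
    xd=np.stack([(u-K[0,2])/K[0,0],(v-K[1,2])/K[1,1]],-1);x=xd.copy()
    for _ in range(20): x=xd/(1+cp['k1']*(x**2).sum(-1,keepdims=True))
    P=np.concatenate([x,np.ones((h,w,1))],-1)*dep[...,None]
    return (P-np.array(cp['t']))@np.array(cp['R'])
def shot(n,f):
    cp=bot.camera_params(n);im,d=bot.camera(n)
    cv2.imwrite('pics/'+f+'.png',im[...,::-1]);np.savez('pics/'+f+'.npz',im=im,d=d,**{k:np.array(cp[k]) for k in('K','k1','R','t')})
    return cp,im,d
def load(f):
    z=np.load('pics/'+f+'.npz');return {k:z[k] for k in('K','k1','R','t')},z['im'],z['d']
E
python3 - <<'E'
from h import *
a=shot('top','top0');b=shot('scene','scene0')
cv2.imwrite('pics/both.png',cv2.resize(np.vstack([a[1],b[1]])[...,::-1],(400,600)))
print(a[0],b[0]);print(bot.get_obs())
E
```

```text
pics
{'K': array([[409.03508374,   0.        , 285.00303554],
       [  0.        , 409.03508374, 206.22351949],
       [  0.        ,   0.        ,   1.        ]]), 'k1': -0.023868103792223802, 'R': array([[-0.00664966, -0.99984144, -0.01651886],
       [-0.9944138 ,  0.00835197, -0.10522094],
       [ 0.10534222,  0.0157269 , -0.99431166]]), 't': array([-0.02690707,  0.58747755,  0.85198826])} {'K': array([[483.57228702,   0.        , 270.48517875],
       [  0.        , 483.57228702, 209.77565903],
       [  0.        ,   0.        ,   1.        ]]), 'k1': -0.05351403137289815, 'R': array([[ 0.6477546 , -0.76184363, -0.00287417],
       [-0.5875152 , -0.49712366, -0.63850917],
       [ 0.48501533,  0.41528587, -0.76960885]]), 't': array([-0.40013386,  0.36286583,  0.90445726])}
{'time': 0.1, 'q': array([6.74945798e+01, 5.00782930e+00, 1.00382561e+01, 9.50990277e+01,
       2.70982074e-04, 9.00023153e+01]), 'qd': array([-0.09444521, -0.08872276,  0.01450166, -0.06833096,  0.05404156,
        0.09274149]), 'joint_efforts': array([ 3.39805192e-04, -5.21558511e+01,  4.65655875e+01,  1.60470855e-02,
        8.79518240e-06,  5.09815294e-06]), 'ee_pos': array([0.21044371, 0.50792368, 0.2306485 ]), 'tcp_rot': array([-1.79931399e+02, -2.68209724e-04,  1.57492264e+02]), 'wrist_force': array([-0.2144753 ,  0.06337556,  0.01695039]), 'torque': array([-0.00271209, -0.06624665,  0.02200226]), 'grasp_force': 0.0, 'opening': 0.08530001490297995}
```

View pics/top0.png

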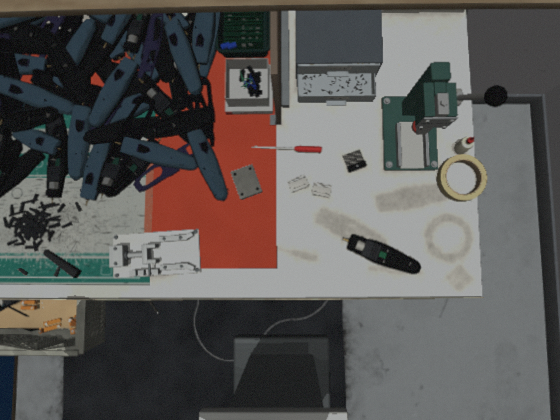

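View pics/scene0.png

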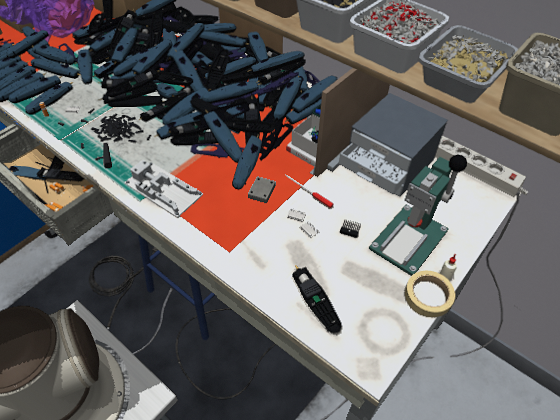

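The top view shows the chassis at about (383,254), with its nose up-left at (345,238). The fixture is at about (155,253), with its mouth to the right near (200,250). I'll zoom in and measure.

```bash
python3 - <<'E'
from h import *
cp,im,d=load('top0')
a=cv2.resize(im[222:287,100:210],None,fx=5,fy=5,interpolation=cv2.INTER_CUBIC)
b=cv2.resize(im[222:287,330:430],None,fx=5,fy=5,interpolation=cv2.INTER_CUBIC)
c=np.zeros((660,550,3),np.uint8)[:600]
c=np.zeros((600,550,3),np.uint8);c[:300]=a[:300];c[300:,:500]=b[:300]
cv2.imwrite('pics/crop1.png',c[...,::-1])
P=pts(cp,d)
# chassis
m=np.zeros(d.shape,bool);m[225:285,330:430]=True
m&=(im.max(-1)<90)
n,l,s,_=cv2.connectedComponentsWithStats(m.astype(np.uint8));k=1+np.argmax(s[1:,4]);mm=l==k
q=P[mm];print('chassis n',len(q),'z pct',np.percentile(q[:,2],[2,25,50,75,98]))
print(cv2.minAreaRect(q[:,:2].astype(np.float32)*1000), q[:,:2].mean(0))
# fixture: height bands
Q=P[222:287,95:215].reshape(-1,3)
for lo,hi in((.003,.010),(.016,.024),(.025,.034),(.034,.05)):
    w=Q[(Q[:,2]>lo)&(Q[:,2]<hi)];print(lo,len(w),cv2.minAreaRect(w[:,:2].astype(np.float32)*1000) if len(w)>4 else '')
print('bench z',np.median(P[200:230,290:330,2]),np.median(P[215:228,250:270,2]))
im_=im[222:287,100:210];g=cv2.cvtColor(im_,cv2.COLOR_RGB2GRAY)
E
```

```text
chassis n 1322 z pct [-0.00113019  0.00409746  0.01010645  0.017636    0.02351418]
((496.0586853027344, -188.07843017578125), (279.25640869140625, 60.62952423095703), 78.46926879882812) [ 0.48192464 -0.24428208]
0.003 2458 ((488.9830322265625, 260.83001708984375), (268.4217834472656, 136.87155151367188), 89.92967224121094)
0.016 436 ((484.9989929199219, 242.97216796875), (82.62346649169922, 153.3046417236328), 6.113733291625977)
0.025 339 ((474.63690185546875, 288.22015380859375), (65.07111358642578, 119.25382232666016), 1.9313066005706787)
0.034 441 ((473.8531799316406, 296.8946838378906), (65.83865356445312, 99.76905822753906), 1.7114752531051636)
bench z -0.0015035377597469929 -8.382665495065037e-05
```

View pics/crop1.png

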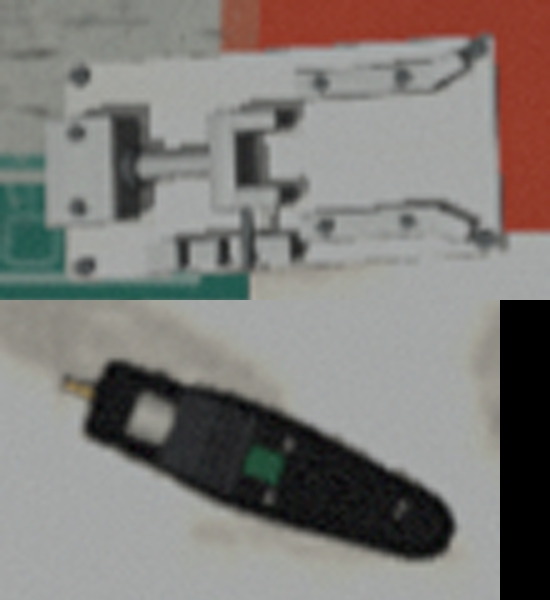

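The top of the crop is the fixture: spring housing on the left, pointer and gauge at (248,240), mouth edge on the right at x≈495. The bottom is the chassis, with its brass pin at (70,380) and tail at (450,530). Next I'll work out poses from the contours.

```bash
python3 - <<'E'
from h import *
cp,im,d=load('top0')
m=(im.max(-1)<75).astype(np.uint8);m[:225]=0;m[285:]=0;m[:,:342]=0;m[:,425:]=0
n,l,s,_=cv2.connectedComponentsWithStats(m);k=1+np.argmax(s[1:,4]);mm=l==k
v,u=np.nonzero(mm);q=np.array([onz(cp,a,b,.012)[:2] for a,b in zip(u,v)])*1000
r=cv2.minAreaRect(q.astype(np.float32));print(len(q),r)
c=q.mean(0);w,V=np.linalg.eigh(np.cov((q-c).T));ax=V[:,1]*np.sign(V[1,1]);pr=(q-c)@ax
print('c',c,'yaw',np.degrees(np.arctan2(ax[1],ax[0])),'ext',pr.min(),pr.max())
print('tail,mid,shoulder end',c+ax*pr.min(),c+ax*pr.max())
f=lambda x,y,z:(onz(cp,100+x/5-.4,222+y/5-.4,z)*1000)[:2].round(1)
print('plate mouth edge',f(493,38,.006),f(503,232,.006),'top-left',f(65,62,.006),'bot-left',f(85,275,.006), 'bot-right',f(503,250,.006))
print('pin tip',(onz(cp,330+65/5,222+80/5,.0145)*1000).round(1))
print('cheek inner',f(305,97,.02),f(425,93,.02),f(308,203,.02),f(430,201,.02))
E
```

```text
1253 ((481.6234130859375, -244.78746032714844), (165.83013916015625, 45.3133659362793), 67.6114730834961)
c [ 481.86009243 -244.57057632] yaw 67.39053440559803 ext -83.19616870550985 82.64466230620403
tail,mid,shoulder end [ 449.87550532 -321.37284631] [ 513.6326541  -168.27742766]
plate mouth edge [540.3 161.8] [455.1 156.1] top-left [530.9 353.7] bot-left [437.  341.4] bot-right [447.3 156. ]
pin tip [ 518.4 -156.8   14.5]
cheek inner [514.4 240.7] [515.8 188. ] [468.5 238.3] [469.1 185. ]
```

Request:
step_arm([
  [1,[220,-300,50],[0,0,-0.75]],
  [1,[220,-300,50],[0,0,-0.75]],
  [1,[220,-300,50],[0,0,-0.75]],
  [1,[220,-300,50],[0,0,-0.75]],
  [1,[220,-300,50],[0,0,-0.75]],
  [1,[220,-300,50],[0,0,-0.75]],
  [1,[220,-300,50],[0,0,-0.75]],
  [1,[220,-300,50],[0,0,-0.75]],
])

```text
time: 0.9
ee_pos: [0.432, 0.2053, 0.2816]
tcp_rot: [180.0, 0.0, 114.4]
wrist_force: [0.1, 1.2, 0.4]
opening: 0.0855
grasp_force: 0.0
```

Request:
step_arm([
  [1,[0,0,0],[0,0,0]],
  [1,[0,0,0],[0,0,0]],
  [1,[0,0,0],[0,0,0]],
])

```text
time: 1.2
ee_pos: [0.4301, 0.2086, 0.281]
tcp_rot: [-180.0, -0.0, 114.6]
wrist_force: [0.7, -0.5, 0.9]
opening: 0.0853
grasp_force: 0.0
```

```bash
python3 - <<'E'
from h import *
o=bot.get_obs();print(o['time'],o['ee_pos'],o['tcp_rot'],o['q'],o['wrist_force'])
cp,im,d=shot('wrist','w1');print(-cp['R'].T@cp['t'],cp['R'][2])
E
```

```text
1.2 [0.43008727 0.20862126 0.28098224] [-1.79965538e+02 -9.76668979e-03  1.14558520e+02] [ 2.58702133e+01 -3.41609864e+00  7.18511950e+00  1.00635447e+02
  1.05530064e-02  9.13116875e+01] [ 0.67289266 -0.52834115  0.86865346]
[0.40274926 0.26776565 0.42403663] [ 0.10634647 -0.23534394 -0.96607643]
```

View pics/w1.png

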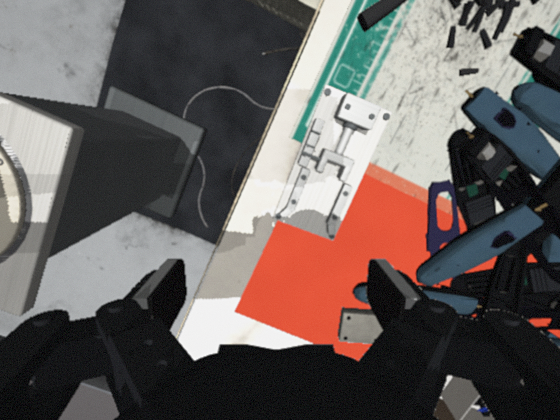

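The wrist view shows the fixture with its housing at (360,105), the mouth at about (310,230), and the cheeks at (285,205) and (345,205). I'll zoom in for exact edges.

```bash
python3 - <<'E'
from h import *
cp,im,d=load('w1')
c=cv2.resize(im[130:245,265:385],None,fx=5,fy=5,interpolation=cv2.INTER_CUBIC)
cv2.imwrite('pics/crop2.png',c[...,::-1])
P=pts(cp,d);Q=P[80:245,265:400].reshape(-1,3)
for lo,hi in((.0165,.0225),(.034,.042)):
    w=Q[(Q[:,2]>lo)&(Q[:,2]<hi)];print(lo,len(w),w.mean(0),cv2.minAreaRect(w[:,:2].astype(np.float32)*1000))
E
```

```text
0.0165 964 [0.48856314 0.21711293 0.0200861 ] ((483.60491943359375, 257.51739501953125), (83.12522888183594, 176.70034790039062), 5.928164482116699)
0.034 1549 [0.48229607 0.30891637 0.03731979] ((473.57598876953125, 298.55548095703125), (68.6383285522461, 100.26325225830078), 1.3892598152160645)
```

View pics/crop2.png

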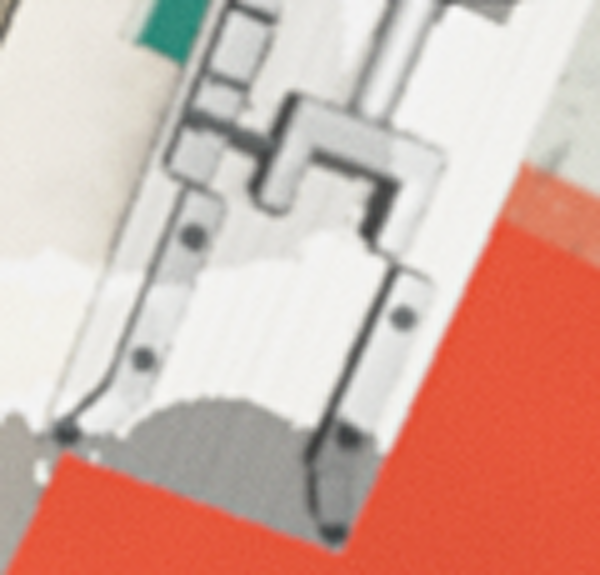

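```bash
python3 - <<'E'
from h import *
cp,im,d=load('w1')
f=lambda x,y,z:(onz(cp,265+x/5-.4,130+y/5-.4,z)*1000)[:2]
L=[f(*p,.02) for p in((193,237),(143,358),(66,431))];R=[f(*p,.02) for p in((403,318),(349,437),(333,533))]
for l,r in zip(L,R):
    e=l-r;print(l.round(1),r.round(1),((l+r)/2).round(1),'w',np.hypot(*e).round(1),'yaw',np.degrees(np.arctan2(e[1],e[0]))-90)
for s in(L,R): e=s[0]-s[1];print('yaw side',np.degrees(np.arctan2(e[1],e[0])))
a,b=f(62,455,.006),f(343,548,.006);e=a-b;print('plate edge',a,b,np.degrees(np.arctan2(e[1],e[0]))-90)
for p in((277,208),(392,262)):print('fork front',f(*p,.029 ))
cp2,im2,_=load('top0');g=lambda x,y,z:(onz(cp2,100+x/5-.4,222+y/5-.4,z)*1000)[:2].round(1)
print('top view screws',g(320,82,.02),g(403,76,.02),g(478,47,.02),g(326,226,.02),g(407,221,.02),g(484,238,.02))
E
```

```text
[459.2 231.5] [521.1 235.4] [490.2 233.5] w 62.0 yaw -266.4532397801755
[461.3 195.8] [523.3 199.2] [492.3 197.5] w 62.1 yaw -266.7900806621176
[450.7 168. ] [532.2 172.2] [491.4 170.1] w 81.6 yaw -267.05385111299415
yaw side 93.28527448384844
yaw side 93.41308227870914
plate edge [454.28271896 157.48819935] [541.49417528 165.94162106] -264.46360583319756
fork front [474.68352007 248.34003144]
fork front [508.76981571 248.21603638]
top view screws [520.9 234.3] [523.3 197.8] [535.7 165.1] [458.6 230.2] [460.6 194.9] [453.2 161.2]
```

Request:
step_arm([
  [1,[37,-490,-60],[0,0,-0.824]],
  [1,[37,-490,-60],[0,0,-0.824]],
  [1,[37,-490,-60],[0,0,-0.824]],
  [1,[37,-490,-60],[0,0,-0.824]],
  [1,[37,-490,-60],[0,0,-0.824]],
  [1,[37,-490,-60],[0,0,-0.824]],
  [1,[37,-490,-60],[0,0,-0.824]],
  [1,[37,-490,-60],[0,0,-0.824]],
])

```text
time: 2.05
ee_pos: [0.4604, -0.1888, 0.2326]
tcp_rot: [180.0, -0.0, 67.4]
wrist_force: [0.7, 0.7, -0.2]
opening: 0.0853
grasp_force: 0.0
```

```bash
python3 - <<'E'
from h import *
o=bot.get_obs();print(o['time'],o['ee_pos'],o['tcp_rot'],o['q'])
E
```

```text
2.05 [ 0.46039727 -0.1887895   0.23263364] [ 1.79975466e+02 -7.63432784e-03  6.74058982e+01] [-2.23007654e+01 -2.19758702e+00  2.90990248e+00  9.50829166e+01
  7.50862062e-03  9.02933397e+01]
```

Request:
step_arm([
  [1,[6.5,-90,-10],[0,0,0]],
  [1,[6.5,-90,-10],[0,0,0]],
  [1,[6.5,-90,-10],[0,0,0]],
  [1,[6.5,-90,-10],[0,0,0]],
  [1,[6.5,-90,-10],[0,0,0]],
])

```text
time: 2.55
ee_pos: [0.4673, -0.2765, 0.223]
tcp_rot: [180.0, -0.0, 67.4]
wrist_force: [0.1, 1.0, 0.5]
opening: 0.0852
grasp_force: 0.0
```

```bash
python3 - <<'E'
from h import *
o=bot.get_obs();print(o['time'],o['ee_pos'],o['tcp_rot'])
cp,im,d=shot('wrist','w2')
E
```

```text
2.55 [ 0.46725267 -0.27649471  0.22299102] [ 1.79999855e+02 -1.51543527e-02  6.74011959e+01]
```

View pics/w2.png

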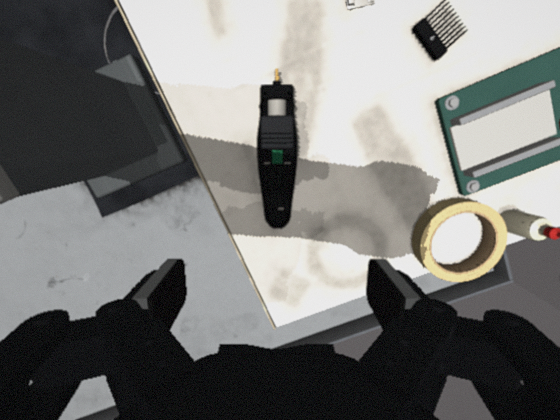

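The chassis stands upright in the view: nose and pin at (277,75), tail at (277,226), green mark at (277,157). It lines up with the fingers' centre column.

```bash
python3 - <<'E'
from h import *
cp,im,d=load('w2')
m=(im.max(-1)<60).astype(np.uint8);m[:80]=0;m[232:]=0;m[:,:250]=0;m[:,310:]=0
n,l,s,_=cv2.connectedComponentsWithStats(m);k=1+np.argmax(s[1:,4])
v,u=np.nonzero(l==k);q=np.array([onz(cp,a,b,.012)[:2] for a,b in zip(u,v)])*1000
r=cv2.minAreaRect(q.astype(np.float32));print(r)
P=pts(cp,d)[l==k];print(np.percentile(P[:,2],[5,50,95]))
# midline per slice
ax=np.array([np.cos(np.radians(67.4)),np.sin(np.radians(67.4))]);n_=np.array([-ax[1],ax[0]])
c=np.array(r[0]);t=(q-c)@ax;w=(q-c)@n_
T=[];M=[]
for b in np.arange(-75,80,10):
    k=abs(t-b)<5;T.append(b);M.append((w[k].min()+w[k].max())/2);print(b,w[k].min().round(1),w[k].max().round(1))
p=np.polyfit(T,M,1);print('yaw',67.4+np.degrees(p[0]),'off',p[1],'ends',t.min(),t.max())
print('pin tip',(onz(cp,277,70,.0145)*1000))
E
```

```text
((482.0301513671875, -242.86038208007812), (166.7048797607422, 46.176273345947266), 66.41344451904297)
[0.00197359 0.01154977 0.02321412]
-75 -14.9 14.5
-65 -16.1 15.6
-55 -17.1 16.8
-45 -18.2 17.8
-35 -19.3 20.0
-25 -20.4 21.1
-15 -21.4 22.1
-5 -22.4 22.1
5 -23.3 23.1
15 -23.2 22.9
25 -21.9 21.6
35 -20.6 20.3
45 -19.3 19.0
55 -19.1 18.8
65 -17.9 17.6
75 -16.7 17.5
yaw 67.41989352339377 off -0.02848970488667056 ends -83.26727597908011 83.32561213707496
pin tip [ 518.19308574 -156.32231274   14.5       ]
```

Request:
step_arm([
  [1,[0,0,-45],[0,0,0]],
  [1,[0,0,-90],[0,0,0]],
  [1,[0,0,-130],[0,0,0]],
  [1,[0,0,-165],[0,0,0]],
  [1,[0,0,-185],[0,0,0]],
  [1,[0,0,-185],[0,0,0]],
  [1,[0,0,-185],[0,0,0]],
])

```text
time: 3.3
ee_pos: [0.4674, -0.2771, 0.0389]
tcp_rot: [180.0, 0.0, 67.4]
wrist_force: [0.3, 0.6, 1.5]
opening: 0.0853
grasp_force: 0.0
```

```bash
python3 - <<'E'
from h import *
o=bot.get_obs();print(o['time'],o['ee_pos'],o['tcp_rot'],o['wrist_force'])
E
```

```text
3.3 [ 0.46743323 -0.27707064  0.03891843] [1.79952744e+02 3.77985409e-03 6.73932506e+01] [0.26357651 0.57727138 1.4806468 ]
```

Request:
step_arm([
  [1,[-1.4,-4.6,-15],[0,0,0]],
  [1,[-1.4,-4.6,-28],[0,0,0]],
  [1,[-1.4,-4.6,-35],[0,0,0]],
  [1,[-1.4,-4.6,-35],[0,0,0]],
  [1,[-1.4,-4.6,-35],[0,0,0]],
])

```text
time: 3.8
ee_pos: [0.4654, -0.2824, 0.0027]
tcp_rot: [-180.0, -0.0, 67.3]
wrist_force: [0.2, 0.9, 0.4]
opening: 0.0852
grasp_force: 0.0
```

Request:
step_arm([
  [0,[0,0,0],[0,0,0]],
  [0,[0,0,0],[0,0,0]],
  [0,[0,0,0],[0,0,0]],
  [0,[0,0,0],[0,0,0]],
  [0,[0,0,0],[0,0,0]],
  [0,[0,0,0],[0,0,0]],
  [0,[0,0,0],[0,0,0]],
  [0,[0,0,0],[0,0,0]],
], force=40)

```text
time: 4.6
ee_pos: [0.4657, -0.2826, 0.0031]
tcp_rot: [180.0, 0.0, 67.3]
wrist_force: [-0.6, -0.5, 5.0]
opening: 0.0378
grasp_force: 39.6
```

Request:
step_arm([
  [0,[0,0,10],[0,0,0]],
  [0,[0,0,30],[0,0,0]],
  [0,[0,0,50],[0,0,0]],
  [0,[0,0,50],[0,0,0]],
  [0,[0,0,50],[0,0,0]],
], force=50)

```text
time: 5.1
ee_pos: [0.4655, -0.2824, 0.0526]
tcp_rot: [180.0, 0.0, 67.3]
wrist_force: [0.1, 0.1, -1.4]
opening: 0.0372
grasp_force: 49.9
```

Request:
step_arm([
  [0,[5,36,0],[0,0,0.057]],
  [0,[9,72,0],[0,0,0.114]],
  [0,[14,108,0],[0,0,0.17]],
  [0,[19,144,0],[0,0,0.227]],
  [0,[23,180,0],[0,0,0.284]],
  [0,[28,216,0],[0,0,0.34]],
  [0,[33,252,0],[0,0,0.4]],
  [0,[37,290,0],[0,0,0.454]],
])

```text
time: 5.9
ee_pos: [0.5018, 0.0089, 0.0514]
tcp_rot: [-179.9, 0.0, 93.4]
wrist_force: [0.6, 0.8, -1.4]
opening: 0.037
grasp_force: 50.0
```

Request:
step_arm([
  [0,[0,0,0],[0,0,0]],
  [0,[0,0,0],[0,0,0]],
  [0,[0,0,0],[0,0,0]],
  [0,[0,0,0],[0,0,0]],
])

```text
time: 6.3
ee_pos: [0.5022, 0.0067, 0.0524]
tcp_rot: [-180.0, 0.0, 93.2]
wrist_force: [-0.5, -0.2, -0.6]
opening: 0.0372
grasp_force: 50.0
```

```bash
python3 - <<'E'
from h import *
o=bot.get_obs();print(o['time'],o['ee_pos'],o['tcp_rot'],o['wrist_force'],o['opening'])
cp,im,d=shot('wrist','w3')
E
```

```text
6.3 [0.50222475 0.00667199 0.05238062] [-1.79959411e+02  6.94522700e-03  9.32305545e+01] [-0.46648973 -0.16186467 -0.55686521] 0.03718395747978508
```

View pics/w3.png

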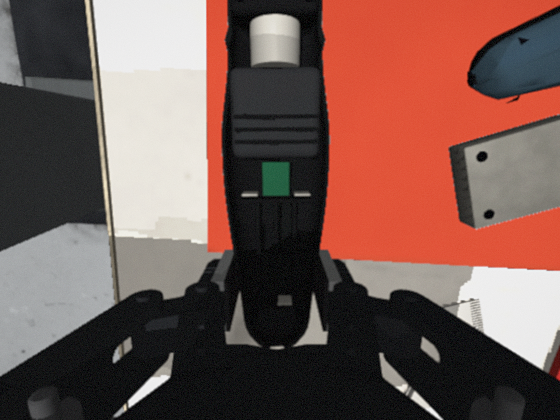

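The chassis is held straight between the pads: centred near column 277, its green mark at (277,178), tail at (277,345). The nose is out of frame, so I'll check its line and level from the top camera.

```bash
python3 - <<'E'
from h import *
cp,im,d=shot('top','top3')
P=pts(cp,d)
o=bot.get_obs()['ee_pos']*1000
m=(im.max(-1)<75)&(P[...,2]>.03)&(P[...,2]<.09)&(P[...,1]>.045)&(P[...,1]<.16)&(abs(P[...,0]-.5)<.05)
n,l,s,_=cv2.connectedComponentsWithStats(m.astype(np.uint8));k=1+np.argmax(s[1:,4]);v,u=np.nonzero(l==k);print(len(v))
p=P[l==k]*1000
# the silhouette slices along y
q=np.array([onz(cp,a,b,.061)[:2] for a,b in zip(u,v)])*1000
T=[];M=[]
for b in np.arange(50,150,8):
    k2=abs(q[:,1]-b)<4
    if k2.sum()<5: continue
    a=q[k2,0];T.append(b);M.append((a.min()+a.max())/2);print(b,a.min().round(1),a.max().round(1),M[-1].round(1),'z',np.percentile(p[k2,2],[10,50,95]).round(1))
f=np.polyfit(T,M,1);print('yaw',90-np.degrees(np.arctan(f[0])),'nose y',q[:,1].max(),'x at y=130',np.polyval(f,130))
mu=(im[...,0]>130)&(im[...,2]<100)&(im[...,1]>90)
cv2.imwrite('pics/crop3.png',cv2.resize(im[205:290,195:310],None,fx=5,fy=5,interpolation=cv2.INTER_CUBIC)[...,::-1])
E
```

```text
Traceback (most recent call last):
ValueError: attempt to get argmax of an empty sequence
```

```bash
python3 - <<'E'
from h import *
a=load('top3')[1];b=shot('scene','scene3')[1]
c=np.zeros((560,580,3),np.uint8);c[:280,:]=cv2.resize(a[200:300,180:387],(580,280));c[280:]=cv2.resize(b[150:290,120:410],(580,280),interpolation=cv2.INTER_CUBIC)
cv2.imwrite('pics/crop3.png',c[...,::-1])
E
```

```text
(no output)
```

View pics/crop3.png

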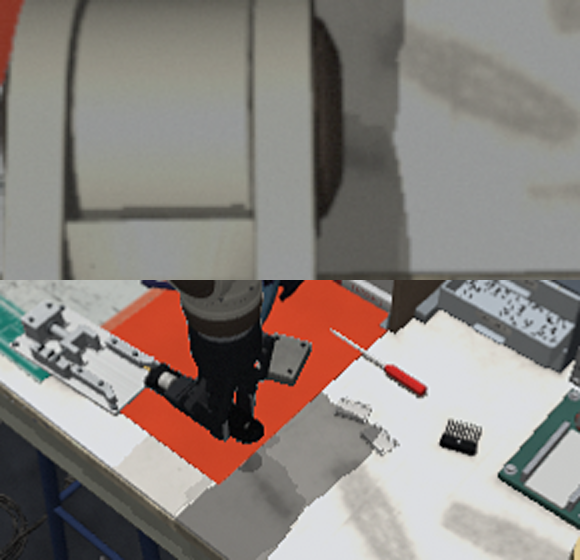

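The arm hides the top view. The scene crop shows the held chassis pointing at the fixture mouth, with the pin at about (148,362), all level. I'll use the wrist depth to check its yaw and pitch.

```bash
python3 - <<'E'
from h import *
def prof(f,org,yaw,z0,dark):
    cp,im,d=load(f);P=pts(cp,d)*1000
    ax=np.array([np.cos(np.radians(yaw)),np.sin(np.radians(yaw))]);n=np.array([-ax[1],ax[0]])
    x=(P[...,:2]-org)@ax;y=(P[...,:2]-org)@n;z=P[...,2]-z0
    r={}
    for b in range(-75,80,6):
        k=(abs(x-b)<3)&(abs(y)<28)&(z>5)&(z<40)&(d>0)
        c=k&(abs(y)<8)
        if c.sum()>3 and k.sum()>8: r[b]=(np.median(z[c]),y[k].min(),y[k].max())
    return r
A=prof('w2',np.array([484.1,-238.3]),67.4,0,0)
cp,im,d=load('w3')
tcp=np.array([502.2,6.7]);a=np.array([np.cos(np.radians(93.3)),np.sin(np.radians(93.3))])
B=prof('w3',tcp+48*a,93.3,49.5,0)
for b in B:
    if b in A: print(b,[round(float(x),1) for x in A[b]+B[b]],'mid',round((B[b][1]+B[b][2])/2,1))
# 2D midline with dark mask
T=[];M=[]
for row in range(80,245,15):
    k=np.nonzero(im[row,215:340].max(-1)<70)[0]+215
    e=[onz(cp,k.min(),row,.062)[:2]*1000,onz(cp,k.max(),row,.062)[:2]*1000];m=(e[0]+e[1])/2;T.append(m[1]);M.append(m[0])
f=np.polyfit(T,M,1);print('yaw',90-np.degrees(np.arctan(f[0])),'x at y=55',np.polyval(f,55),'expected on tool axis',502.2-.0576*(55-6.7),'target line',492.1-.0576*(55-197))
# pin tip from scene
cp,im,d=load('scene3');P=pts(cp,d)
print('pin',onz(cp,120+148/2-.25,150+(362-280)/2-.25,.064)*1000)
E
```

```text
-75 [5.4, -14.6, 15.8, 5.5, -16.1, 16.7] mid 0.3
-69 [11.1, -15.8, 16.9, 10.4, -16.9, 17.2] mid 0.2
-63 [11.4, -16.8, 16.8, 11.4, -17.2, 17.9] mid 0.3
-57 [11.2, -16.8, 18.0, 11.4, -18.5, 19.3] mid 0.4
-51 [11.7, -17.9, 19.0, 11.1, -18.5, 19.3] mid 0.4
-45 [11.6, -17.9, 19.0, 11.0, -27.8, 19.2] mid -4.3
-39 [11.1, -19.0, 20.1, 9.8, -27.9, 28.0] mid 0.0
-33 [11.1, -20.0, 21.3, 10.7, -20.2, 21.5] mid 0.6
-27 [11.7, -20.0, 22.2, 10.5, -21.0, 22.1] mid 0.5
-21 [11.2, -21.1, 22.2, 10.3, -21.7, 22.7] mid 0.5
-15 [11.1, -22.1, 23.2, 9.3, -22.1, 23.4] mid 0.7
-9 [12.5, -22.0, 23.2, 10.9, -22.3, 23.6] mid 0.6
-3 [12.6, -21.9, 23.1, 11.0, -22.4, 24.0] mid 0.8
3 [12.6, -21.9, 24.2, 10.8, -23.0, 24.1] mid 0.6
9 [19.4, -21.8, 24.0, 17.1, -22.9, 24.2] mid 0.7
15 [19.8, -21.6, 23.9, 17.7, -23.1, 23.9] mid 0.4
21 [20.0, -21.6, 23.8, 17.7, -22.5, 23.8] mid 0.7
27 [19.8, -21.4, 22.6, 17.4, -21.8, 23.0] mid 0.6
33 [19.8, -20.2, 21.4, 17.1, -21.2, 21.9] mid 0.4
39 [19.6, -19.0, 21.3, 16.8, -20.0, 21.3] mid 0.6
45 [23.0, -17.8, 20.1, 20.0, -19.0, 20.2] mid 0.6
51 [23.5, -18.7, 21.0, 20.5, -19.4, 21.0] mid 0.8
57 [22.9, -18.6, 19.8, 20.1, -19.0, 20.5] mid 0.7
63 [23.1, -17.4, 19.7, 19.4, -18.0, 19.5] mid 0.8
yaw 93.58148554749977 x at y=55 498.92998423084254 expected on tool axis 499.41792 target line 500.2792
pin [503.54179972 144.52246358  64.        ]
```

Request:
step_arm([
  [0,[1.2,0,-15],[0.014,0,0]],
  [0,[1.2,0,-30],[0.027,0,0]],
  [0,[1.2,0,-41],[0.027,0,0]],
  [0,[1.2,0,-41],[0.027,0,0]],
  [0,[1.2,0,-41],[0.027,0,0]],
  [0,[1.2,0,-41],[0.027,0,0]],
])

```text
time: 7.05
ee_pos: [0.504, 0.0077, 0.0122]
tcp_rot: [179.9, -1.5, 93.3]
wrist_force: [0.2, 1.0, -0.9]
opening: 0.037
grasp_force: 50.0
```

```bash
python3 - <<'E'
from h import *
o=bot.get_obs();print(o['time'],o['ee_pos'],o['tcp_rot'],o['wrist_force'])
cp,im,d=shot('scene','scene4');
P=pts(cp,d)
v,u=np.nonzero((im.max(-1)<70)&(P[...,2]>.006)&(P[...,2]<.035)&(P[...,1]>.04)&(P[...,1]<.16)&(abs(P[...,0]-.5)<.045))
p=P[v,u]*1000
for b in range(60,150,8):
    k=abs(p[:,1]-b)<4
    if k.sum()>3: print(b,p[k,0].min().round(1),p[k,0].max().round(1),np.percentile(p[k,2],95).round(1))
y=cv2.resize(im[185:265,120:260],None,fx=5,fy=5,interpolation=cv2.INTER_CUBIC);cv2.imwrite('pics/crop4.png',y[...,::-1])
E
```

```text
7.05 [0.50404734 0.00765206 0.01223935] [179.87315722  -1.53991966  93.33356927] [ 0.15170548  1.00776228 -0.94919051]
60 478.6 506.7 31.1
68 479.1 513.7 32.4
76 479.3 519.6 31.2
84 480.1 517.6 31.5
92 480.2 516.9 31.4
100 480.1 512.7 29.2
108 481.0 519.6 26.1
116 480.5 517.4 33.7
124 480.2 511.3 34.1
```

View pics/crop4.png

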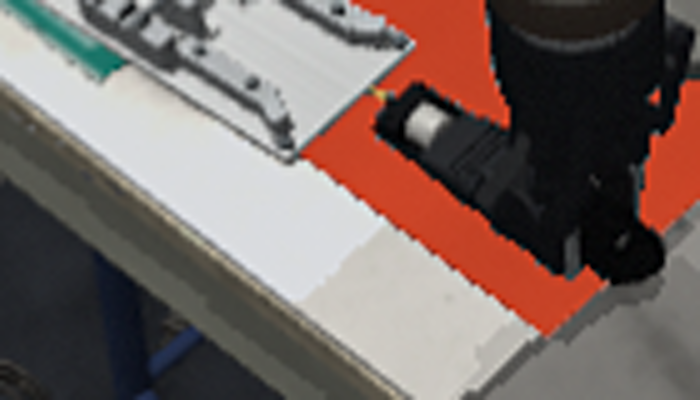

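The crop shows the pin tip at (371,92), the plate's mouth-side corners at (293,160) and (413,43), and the chassis level and aimed into the channel. I'll compare these in the same camera.

```bash
python3 - <<'E'
from h import *
cp,im,d=load('scene4')
f=lambda x,y,z:(onz(cp,120+x/5-.4,185+y/5-.4,z)*1000)[:2].round(1)
print('pin',f(371,92,.0225),'corners',f(293,160,.006),f(413,43,.006),'cheek tips',f(287,130,.02),f(408,45,.02),'screws',f(203,49,.02),f(253,82,.02))
E
```

```text
pin [498. 146.] corners [451.2 155.3] [543.2 165.2] cheek tips [455.8 161.6] [532.9 156.1] screws [464.4 233.1] [465.9 197.4]
```

Request:
step_arm([
  [0,[-0.7,8,0],[0,0,0]],
  [0,[-1.4,18,0],[0,0,0]],
  [0,[-2,28,0],[0,0,0]],
  [0,[-2.6,38,0],[0,0,0]],
  [0,[-3.2,48,0],[0,0,0]],
  [0,[-3.7,56,0],[0,0,0]],
  [0,[-4,60,0],[0,0,0]],
  [0,[-4,60,0],[0,0,0]],
])

```text
time: 7.9
ee_pos: [0.4996, 0.0682, 0.0118]
tcp_rot: [179.9, -1.5, 93.4]
wrist_force: [-0.0, -0.5, -2.4]
opening: 0.0373
grasp_force: 50.0
```

Request:
step_arm([
  [0,[0,0,0],[0,0,0]],
  [0,[0,0,0],[0,0,0]],
])

```text
time: 8.1
ee_pos: [0.4997, 0.0673, 0.0118]
tcp_rot: [179.9, -1.5, 93.3]
wrist_force: [-0.3, -0.2, -1.8]
opening: 0.037
grasp_force: 50.0
```

Request:
step_arm([
  [0,[-0.5,8,0],[0,0,0]],
  [0,[-0.9,16,0],[0,0,0]],
  [0,[-1.4,24,0],[0,0,0]],
  [0,[-1.8,32,0],[0,0,0]],
  [0,[-2.2,38,0],[0,0,0]],
  [0,[-2.3,40,0],[0,0,0]],
  [0,[-2.3,40,0],[0,0,0]],
  [0,[-2.3,40,0],[0,0,0]],
])

```text
time: 8.9
ee_pos: [0.4974, 0.1075, 0.0118]
tcp_rot: [179.9, -1.5, 93.3]
wrist_force: [-0.2, 0.2, -0.8]
opening: 0.0366
grasp_force: 50.0
```

Request:
step_arm([
  [0,[0,0,-0.7],[0,0,0]],
  [0,[0,0,-1.2],[0,0,0]],
  [0,[0,0,-1.2],[0,0,0]],
  [0,[0,0,-1.2],[0,0,0]],
])

```text
time: 9.3
ee_pos: [0.4974, 0.1075, 0.0106]
tcp_rot: [179.9, -1.5, 93.3]
wrist_force: [0.3, 0.1, -1.1]
opening: 0.037
grasp_force: 50.0
```

Request:
step_arm([
  [0,[0,0,-0.4],[0,0,0]],
  [0,[0,0,-0.7],[0,0,0]],
  [0,[0,0,-0.7],[0,0,0]],
  [0,[0,0,-0.7],[0,0,0]],
])

```text
time: 9.7
ee_pos: [0.4974, 0.1076, 0.0099]
tcp_rot: [179.9, -1.5, 93.3]
wrist_force: [-0.1, -0.2, -2.0]
opening: 0.0373
grasp_force: 50.0
```

Request:
step_arm([
  [0,[0,0,-0.4],[0,0,0]],
  [0,[0,0,-0.6],[0,0,0]],
  [0,[0,0,-0.6],[0,0,0]],
  [0,[0,0,-0.6],[0,0,0]],
])

```text
time: 10.1
ee_pos: [0.4974, 0.1076, 0.0093]
tcp_rot: [179.9, -1.5, 93.3]
wrist_force: [0.4, -0.1, -1.4]
opening: 0.0372
grasp_force: 50.0
```

Request:
step_arm([
  [0,[0,0,-0.3],[0,0,0]],
  [0,[0,0,-0.5],[0,0,0]],
  [0,[0,0,-0.5],[0,0,0]],
  [0,[0,0,-0.5],[0,0,0]],
])

```text
time: 10.5
ee_pos: [0.4974, 0.1076, 0.0088]
tcp_rot: [179.9, -1.5, 93.3]
wrist_force: [-0.9, -0.7, -0.6]
opening: 0.0369
grasp_force: 50.0
```

Request:
step_arm([
  [0,[0,0,-0.3],[0,0,0]],
  [0,[0,0,-0.5],[0,0,0]],
  [0,[0,0,-0.5],[0,0,0]],
  [0,[0,0,-0.5],[0,0,0]],
])

```text
time: 10.9
ee_pos: [0.4975, 0.1076, 0.0084]
tcp_rot: [179.9, -1.5, 93.3]
wrist_force: [0.4, -0.4, -0.4]
opening: 0.0373
grasp_force: 50.1
```

```bash
cat >> h.py <<'E'
def prof(f,org,yaw,z0):
    cp,im,d=load(f);P=pts(cp,d)*1000
    ax=np.array([np.cos(np.radians(yaw)),np.sin(np.radians(yaw))]);n=np.array([-ax[1],ax[0]])
    x=(P[...,:2]-org)@ax;y=(P[...,:2]-org)@n;z=P[...,2]-z0
    return {b:np.median(z[(abs(x-b)<3)&(abs(y)<8)&(d>0)]) for b in range(-66,66,6) if ((abs(x-b)<3)&(abs(y)<8)&(d>0)).sum()>3}
E
python3 - <<'E'
from h import *
o=bot.get_obs();print(o['time'],o['ee_pos'],o['wrist_force'],o['torque'])
shot('wrist','w5')
A=prof('w2',np.array([484.1,-238.3]),67.4,0)
a=np.array([np.cos(np.radians(93.3)),np.sin(np.radians(93.3))])
B=prof('w5',o['ee_pos'][:2]*1000+48*a,93.3,0)
k=[b for b in A if b in B];dz=[B[b]-A[b] for b in k];print(list(zip(k,np.round(dz,1))))
print(np.polyfit(k,dz,1))
E
```

```text
10.9 [0.49748743 0.10757657 0.00837038] [ 0.40779884 -0.42973681 -0.37373434] [-0.12713989 -0.00982417 -0.02743979]
[(-66, np.float64(2.1)), (-60, np.float64(4.2)), (-54, np.float64(4.6)), (-48, np.float64(4.5)), (-42, np.float64(92.4)), (-36, np.float64(87.3)), (-30, np.float64(-302.2)), (-24, np.float64(-316.2)), (-18, np.float64(5.3)), (-12, np.float64(8.1)), (-6, np.float64(5.7)), (0, np.float64(6.2)), (6, np.float64(6.7)), (12, np.float64(6.5)), (18, np.float64(6.3)), (24, np.float64(6.6)), (30, np.float64(6.6)), (36, np.float64(6.8)), (42, np.float64(7.8)), (48, np.float64(7.1)), (54, np.float64(7.5)), (60, np.float64(7.4))]
[  0.31091055 -14.00972841]
```

Request:
step_arm([
  [0,[0,0,0.8],[0,0,0]],
  [0,[0,0,1.6],[0,0,0]],
  [0,[0,0,1.6],[0,0,0]],
  [0,[0,0,1.6],[0,0,0]],
])

```text
time: 11.35
ee_pos: [0.4974, 0.1076, 0.0099]
tcp_rot: [179.9, -1.5, 93.3]
wrist_force: [0.5, -0.9, -0.8]
opening: 0.0366
grasp_force: 50.0
```

```bash
cat > fl.py <<'E'
from h import *
import sys
o=bot.get_obs();print(o['time'],o['ee_pos'].round(4),o['tcp_rot'].round(2),o['wrist_force'].round(2),o['torque'].round(2))
shot('wrist',sys.argv[1])
A=prof('w2',np.array([484.1,-238.3]),67.4,0)
a=np.array([np.cos(np.radians(93.3)),np.sin(np.radians(93.3))])
B=prof(sys.argv[1],o['ee_pos'][:2]*1000+48*a,93.3,0)
k=[b for b in A if b in B and abs(B[b]-A[b])<12];k=[b for b in k if b in(-60,-54,-48,-6,0) or b>10];dz=[B[b]-A[b] for b in k];print([(b,float(round(z,1))) for b,z in zip(k,dz)])
p=np.polyfit(k,dz,1);print('pitch up rad',p[0],'dz at 0',p[1])
E
python3 fl.py w6
```

```text
11.35 [0.4974 0.1076 0.0099] [179.92  -1.55  93.33] [ 0.51 -0.86 -0.83] [-0.05  0.03  0.03]
[(-60, 6.1), (-54, 6.4), (-48, 6.1), (-6, 6.5), (0, 6.8), (12, 6.7), (18, 6.5), (24, 6.6), (30, 6.4), (36, 6.5), (42, 7.1), (48, 6.6), (54, 6.9), (60, 6.7)]
pitch up rad 0.005136128861349124 dz at 0 6.4946451012334405
```

Request:
step_arm([
  [0,[-0.2,3,0],[0,0,0]],
  [0,[-0.3,6,0],[0,0,0]],
  [0,[-0.5,9,0],[0,0,0]],
  [0,[-0.7,12,0],[0,0,0]],
  [0,[-0.7,12,0],[0,0,0]],
  [0,[-0.7,12,0],[0,0,0]],
])

```text
time: 12.0
ee_pos: [0.4967, 0.1197, 0.0099]
tcp_rot: [179.9, -1.5, 93.3]
wrist_force: [-0.2, 0.5, -0.7]
opening: 0.0368
grasp_force: 50.0
```

Request:
step_arm([
  [0,[-0.1,2,0],[0,0,0]],
  [0,[-0.2,4,0],[0,0,0]],
  [0,[-0.3,6,0],[0,0,0]],
  [0,[-0.5,8,0],[0,0,0]],
  [0,[-0.5,8,0],[0,0,0]],
  [0,[-0.5,8,0],[0,0,0]],
])

```text
time: 12.6
ee_pos: [0.4963, 0.1275, 0.0099]
tcp_rot: [179.9, -1.5, 93.3]
wrist_force: [1.1, -2.5, -1.2]
opening: 0.0372
grasp_force: 50.1
```

Request:
step_arm([
  [0,[-0.1,2,0],[0,0,0]],
  [0,[-0.2,4,0],[0,0,0]],
  [0,[-0.3,6,0],[0,0,0]],
  [0,[-0.5,8,0],[0,0,0]],
  [0,[-0.5,8,0],[0,0,0]],
  [0,[-0.5,8,0],[0,0,0]],
])

```text
time: 13.2
ee_pos: [0.4958, 0.1352, 0.0099]
tcp_rot: [179.9, -1.5, 93.3]
wrist_force: [1.5, -6.1, -1.7]
opening: 0.0371
grasp_force: 50.3
```

```bash
python3 fl.py w7
```

```text
13.2 [0.4958 0.1352 0.0099] [179.9   -1.48  93.31] [ 1.54 -6.14 -1.75] [-1.44 -0.42 -0.19]
[(-60, 6.2), (-54, 6.4), (-48, 6.1), (-6, 6.4), (0, 6.9), (12, 6.7), (18, 6.6), (24, 6.7), (30, 6.5), (36, 6.6), (42, 7.1), (48, 6.6), (54, 6.9), (60, 6.8)]
pitch up rad 0.005345895838319573 dz at 0 6.535980920661326
```

Request:
step_arm([
  [0,[0.1,2,0],[0,0,0]],
  [0,[0.1,4,0],[0,0,0]],
  [0,[0.1,6,0],[0,0,0]],
  [0,[0.1,7.7,0],[0,0,0]],
  [0,[0.1,7.7,0],[0,0,0]],
  [0,[0.1,7.7,0],[0,0,0]],
])

```text
time: 13.85
ee_pos: [0.4956, 0.1423, 0.0096]
tcp_rot: [179.9, -1.4, 93.3]
wrist_force: [0.6, -10.6, -1.2]
opening: 0.0371
grasp_force: 50.6
```

```bash
python3 fl.py w8; python3 - <<'E'
from h import *
im=shot('scene','scene8')[1];im2=load('w8')[1]
c=np.zeros((600,700,3),np.uint8);c[:330,:]=cv2.resize(im[165:231,110:250],(700,330),interpolation=cv2.INTER_CUBIC)
c[330:,:]=cv2.resize(im2[0:162],(700,270))[:270]
cv2.imwrite('pics/crop8.png',c[...,::-1])
E
```

```text
13.85 [0.4956 0.1423 0.0096] [179.95  -1.4   93.29] [  0.62 -10.64  -1.16] [-2.07 -0.29 -0.14]
[(-60, 5.8), (-54, 6.1), (-48, 5.8), (-6, 6.3), (0, 6.7), (12, 6.6), (18, 6.5), (24, 6.5), (30, 6.4), (36, 6.4), (42, 7.2), (48, 6.6), (54, 6.9), (60, 6.7)]
pitch up rad 0.008053595055488293 dz at 0 6.3751159624837745
```

View pics/crop8.png

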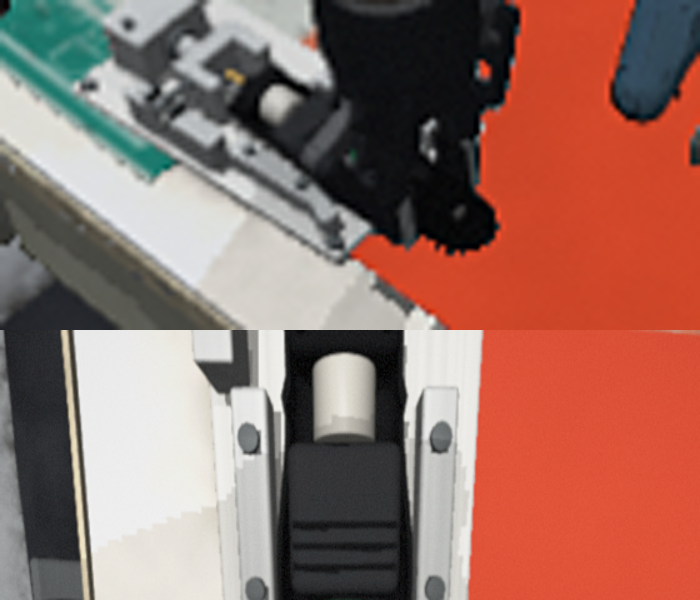

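The scene crop shows the brass pin at (235,75) between the fork's arms. The wrist crop shows the chassis centred between the cheeks, with columns of light on both sides. I'll hold it there.

Request:
step_arm([
  [0,[0,0,0.3],[0,0,0]],
  [0,[0,0,0.3],[0,0,0]],
  [0,[0,0,0.3],[0,0,0]],
  [0,[0,0,0.3],[0,0,0]],
  [0,[0,0,0.3],[0,0,0]],
  [0,[0,0,0.3],[0,0,0]],
  [0,[0,0,0.3],[0,0,0]],
  [0,[0,0,0.3],[0,0,0]],
])

```text
time: 14.75
ee_pos: [0.4956, 0.1422, 0.0099]
tcp_rot: [179.9, -1.4, 93.3]
wrist_force: [0.9, -9.3, -1.1]
opening: 0.0369
grasp_force: 50.6
```

Request:
step_arm([
  [0,[0,0,0],[0,0,0]],
  [0,[0,0,0],[0,0,0]],
  [0,[0,0,0],[0,0,0]],
  [0,[0,0,0],[0,0,0]],
  [0,[0,0,0],[0,0,0]],
  [0,[0,0,0],[0,0,0]],
  [0,[0,0,0],[0,0,0]],
  [0,[0,0,0],[0,0,0]],
])

```text
time: 15.55
ee_pos: [0.4957, 0.1422, 0.01]
tcp_rot: [179.9, -1.4, 93.3]
wrist_force: [2.7, -9.4, -2.2]
opening: 0.0371
grasp_force: 50.6
```

```bash
python3 fl.py w9; python3 - <<'E'
from h import *
# stop travel: fork front/back bar seen in scene depth, before and after
a=load('scene4');b=shot('scene','scene9')
for cp,im,d in(a,b):
    P=pts(cp,d);k=(P[...,2]>.0265)&(P[...,2]<.033)&(abs(P[...,0]-.489)<.022)&(P[...,1]>.235)&(P[...,1]<.32)&(im.max(-1)>95)
    y=P[k][:,1]*1000;print(k.sum(),np.percentile(y,[2,25,50,75,98]).round(1))
E
```

```text
15.55 [0.4957 0.1422 0.01  ] [179.94  -1.4   93.28] [ 2.66 -9.44 -2.2 ] [-2.09 -0.32 -0.11]
[(-60, 6.1), (-54, 6.4), (-48, 6.1), (-6, 6.5), (0, 6.8), (12, 6.8), (18, 6.6), (24, 6.6), (30, 6.5), (36, 6.6), (42, 7.4), (48, 6.6), (54, 6.9), (60, 6.8)]
pitch up rad 0.005835762499297554 dz at 0 6.559551725850183
42 [252.6 273.3 292.5 302.2 312.1]
48 [235.8 243.8 263.  284.8 311.2]
```

Request:
step_arm([
  [0,[0,0,0],[0,0,0]],
  [0,[0,0,0],[0,0,0]],
  [0,[0,0,0],[0,0,0]],
  [0,[0,0,0],[0,0,0]],
  [0,[0,0,0],[0,0,0]],
  [0,[0,0,0],[0,0,0]],
  [0,[0,0,0],[0,0,0]],
  [0,[0,0,0],[0,0,0]],
])

```text
time: 16.45
ee_pos: [0.4957, 0.1422, 0.0099]
tcp_rot: [179.9, -1.4, 93.3]
wrist_force: [1.6, -10.0, -0.6]
opening: 0.0369
grasp_force: 50.6
```

Request:
step_arm([
  [0,[0,0,0],[0,0,0]],
  [0,[0,0,0],[0,0,0]],
  [0,[0,0,0],[0,0,0]],
  [0,[0,0,0],[0,0,0]],
  [0,[0,0,0],[0,0,0]],
  [0,[0,0,0],[0,0,0]],
  [0,[0,0,0],[0,0,0]],
  [0,[0,0,0],[0,0,0]],
])

```text
time: 17.25
ee_pos: [0.4956, 0.1422, 0.0099]
tcp_rot: [179.9, -1.4, 93.3]
wrist_force: [2.1, -9.5, -1.0]
opening: 0.0371
grasp_force: 50.6
```

Request:
step_arm([
  [0,[0,0,0],[0,0,0]],
  [0,[0,0,0],[0,0,0]],
  [0,[0,0,0],[0,0,0]],
  [0,[0,0,0],[0,0,0]],
  [0,[0,0,0],[0,0,0]],
  [0,[0,0,0],[0,0,0]],
  [0,[0,0,0],[0,0,0]],
  [0,[0,0,0],[0,0,0]],
])

```text
time: 18.05
ee_pos: [0.4956, 0.1422, 0.0099]
tcp_rot: [179.9, -1.4, 93.3]
wrist_force: [0.1, -9.2, -1.7]
opening: 0.0373
grasp_force: 50.6
```

Request:
step_arm([
  [0,[0,0,0],[0,0,0]],
  [0,[0,0,0],[0,0,0]],
  [0,[0,0,0],[0,0,0]],
  [0,[0,0,0],[0,0,0]],
  [0,[0,0,0],[0,0,0]],
  [0,[0,0,0],[0,0,0]],
  [0,[0,0,0],[0,0,0]],
  [0,[0,0,0],[0,0,0]],
])

```text
time: 18.85
ee_pos: [0.4956, 0.1422, 0.0099]
tcp_rot: [179.9, -1.4, 93.3]
wrist_force: [1.2, -9.5, -1.9]
opening: 0.0372
grasp_force: 50.6
```

```bash
python3 -c "
from workcell import bot
o=bot.get_obs();print(o['time'],o['ee_pos'],o['wrist_force'],o['opening'])
if 7.5<-o['wrist_force'][1]<12.5: print(bot.job_done())"
```

```text
18.85 [0.49561044 0.14223388 0.0099216 ] [ 1.20124593 -9.46422905 -1.87599573] 0.03716589089238356
the job is handed in; nothing more can be done
None
```

The chassis is in the channel, close to flat, with its drive pin between the fork arms, held about 5 s at roughly 9.5 N (stop in about 19–20 mm by force and geometry; pointer between the ribs not seen directly), and handed in at 18.9 s still gripped.

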